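# Back the reel winder off one notch

### The arm

A 6-joint arm with a two-finger parallel gripper is mounted at the origin on the work surface. World frame = base frame: x ahead of the robot, y to its left, z up, the work surface at z = 0. Lengths are in m, angles in degrees, forces in N, time in s.
With the tool pointing down it reaches from about 0.25 to 0.725 m from the base axis. Payload 9.7 kg.
Tool frame: the origin (TCP) lies at the very end of the fingers, on their centre line; the grasp point (between the pads) lies 19 mm behind it (bot.pinch_z is the distance from the TCP to the grasp point, in m); x points along the fingers, z is the direction in which the jaws open and shut, and the axes are right-handed (so a half turn about x gives the same grasp; the last joint's range is limited). The gripper opens to 85 mm and grips with 20 to 120 N. Pads are 22 mm wide; open, the fingers measure 114 mm over their backs; the gripper's body (76 mm by 85 mm) begins 54 mm behind the grasp point. The pads swing forward as they close: fully open they stand 13 mm farther back than shut.
Start: joints at [-72.25, 4.979, 10.078, 95.1, 0, 90], TCP at [0.168, -0.524, 0.231] pointing down, gripper open.
Joint ranges: [-179.16, 179.16], [-48.56, 103.87], [-65.8, 70.77], [-126.05, 130.52], [-82.76, 87.17], [-180, 180]. Speed limits (degrees/s): [127.2, 127.2, 147.25, 180, 180, 180].

### API

Orientations are given as [roll, pitch, yaw] about the fixed x, y, z axes, in that order (R = Rz(yaw) Ry(pitch) Rx(roll)).
In Python, from workcell import bot gives the robot as it stands.
- The arm moves only by the tool play_rows, never from a script. Its argument "rows" is a list of rows, each a list of 3 entries, a list of its own where there are three numbers: the shift along the tool's x, y, z in cm, then the turn about the tool's x in degrees, then the finger opening in cm, from 0 to 8.54. A call has 1 to 12 rows; each row is the pose to reach, as a shift and turn from the pose commanded when the call began, along the tool's axes at that moment; what a row does not reach only later rows make up. A row lasts 1/12 s, in which the tool goes at most 41.7 mm and 7.16 degrees, less where a joint would pass 70% of its speed; a pose out of reach is approached as far as the arm can. A call with a gripper value outside its range is refused whole. The fingers move at their own pace and stop on an object; "squeeze" is the grip in N (left out, the last holds). Time passes only in rows, so rows that repeat a pose let the fingers close. It gives the time, the measured TCP pose, the force and the opening at its end, in the units of the state.
- bot.get_obs(): the state, without advancing time (a new reading comes with each control period).
- bot.camera(name): name is "side" or "top"; returns (picture, depth): 480x640x3 uint8, blue, green, red; 480x640 float32, m along the optical axis (not along the pixel's ray), 0 where there is no reading.
- bot.camera_model(name): a dict with "fx", "fy", "cx", "cy" (pixels), "origin" and "attitude" of the camera in the world. Camera axes: x right, y down, z forward; pixel columns grow to the right and rows downward; lengths in m; the calibration is good to about 2 mm. A picture is of the moment at which its call begins. camera_model takes no time and is no camera call.
- bot.job_done(): hands the job in, once; it reports no verdict.
The state is a dict: "time": time; "q": joint angles; "qd": joint speeds; "joint_efforts": joint torques, N m; "ee_pos": TCP position; "tcp_rot": TCP orientation; "wrist_force": force on the tool from outside, world axes, zero at the start; "torque": the same for the moment, N m; "opening": finger opening in m.
Only numpy, scipy, OpenCV 4.12 (cv2) and the standard library are available. Lean on these libraries where they do the work, as an engineer would, in place of code of your own. Each camera call takes 0.05 s, during which the arm holds its last target.

### The job

The reel winder is wound one notch too far: with a fingertip, lift the pawl clear of the ratchet wheel (it stays up by itself), push the wheel backward by exactly one tooth, so that its top moves towards the pawl's pivot, and push the pawl back down until it is fully home in the next notch. Only push, gently: do not grip the pawl or the wheel, and leave the things lying around on the bench where they are.

Things in the scene. Friction and masses are not known exactly. Their poses are not given: they have to be found in the camera images.
- winder: Fixed hand reel winder, grey base plate 210 x 230 x 8 mm. Origin on the bench under the ratchet wheel's centre, z up, x along the level axle: white reel x -90 to -36 (top 182 mm high), steel ratchet wheel x -10 to 6, pawl at x -2, spoked hub at x 60. y points from the wheel to the pawl's pivot. Axle 120 mm high. Behind the pawl a column, x -28 to -20, y 65 to 95, 213 mm high.
- ratchet (a joint): Wheel angle, rad. 12 teeth (tips at radius 68 mm): a notch is 30 degrees, 0.524. Ratchet wheel, reel and spokes turn as one. Starts at -0.05 to 0.07, pawl in the top notch; grows backward (wheel's top moves to winder +y), so one notch back is 0.524. About 1 N at a spoke's end turns it, it stays where left. With the pawl seated it has about 0.1 of play either way.
- pawl (a joint): Pawl angle, rad: 0 fully down in a notch, grows as the nose lifts, stop at 0.9. Above about 0.22 the nose is clear of the teeth; resting on a tooth it reads 0.1 to 0.2. Stiff hinge: stays where left, 1 to 2 N at tab or nose moves it. Hinge axis parallel to winder x, at winder y 80 mm, 202 mm high.
- pawl_tab (a point): Middle of the top edge of the pawl's upright thumb tab: dark steel plate 30 mm wide (winder x), 6 mm thick (y), standing on the pawl arm 20 mm from the hinge towards the wheel. With the pawl down this edge is at winder y 60, 267 mm high, 59 mm above the arm's top face. Pushing the tab to winder +y lifts the pawl.
- pawl_nose (a point): Middle of the pawl arm's top face over its nose, 80 mm from the hinge; with the pawl down at winder x -2, y 0, 208 mm high. Arm: dark steel bar 14 mm wide (x), 12 mm high. The nose, 9 mm thick (y), reaches 31 mm below this point. Pressing down here lowers the pawl.
- spoke_ball (a point): Centre of the black 18 mm ball on the end of one of six spokes of the hub, at winder x 60, 85 mm from the axle; spokes are 10 mm round steel rods, 60 degrees apart. At the start this is the spoke nearest the top, about 20 degrees from upright on the winder's -y side; pushing it to winder +y turns the wheel backward.
- spare_reel: Loose empty white reel, 90 mm across, 46 mm high, lying flat; leave it.
- socket: Loose black panel socket, 31 x 26 x 29 mm, standing near the winder; leave it.
- spacer: Loose brass spacer tube, 22 mm across, 22 mm high, on the winder's base plate; leave it.
- flux: Loose small amber bottle, 40 mm across, 85 mm high, near the winder; leave it.
- driver: Loose screwdriver, 170 mm long, lying on the bench; leave it.
- tray: Loose grey tray, 100 x 140 x 25 mm; leave it.
- dmm: Loose hand meter, 150 x 75 x 40 mm, lying flat; leave it.

How it is judged (in metres and radians):
On the way, in this order (a step that is already met when the one before it is completed fails the run):
1. the pawl is lifted clear of the teeth, with the wheel still in its first notch (value of joint pawl above 0.22 rad and value of joint ratchet between -0.3 and 0.3 rad), for 0.1 s.
2. the wheel is pushed back one notch while the pawl is up (value of joint pawl above 0.15 rad and value of joint ratchet between 0.37 and 0.68 rad), for 0.1 s.
At the end, for the whole second after the job is handed in: The pawl is down in a notch (within 0.05 rad of fully home) and the wheel stands one notch further back than it began (0.39 to 0.66 rad), at rest (value of joint pawl below 0.05 rad and value of joint ratchet between 0.39 and 0.66 rad and velocity of joint ratchet between -0.05 and 0.05 rad/s); the robot touches nothing.
It fails at once if the pawl or wheel is gripped or forced: more than 35 N from the fingers (contact force between the fingers and winder above 35 N).
It fails at once if a loose thing on the bench is moved by more than 20 mm or lifted (distance of any of spare_reel, socket, spacer, flux, driver, tray, dmm from where it was at the start of the episode above 0.02 m).
It also fails if it takes over 58 s, if anything falls off the work surface, if the arm or the gripper's body presses on something with over 40 N, if the wrist force passes 120 N, or if a joint passes its speed limit or range.

## Working session

There is one attempt and no reset: what is moved stays moved. The work goes in short steps, Python scripts to look and compute and a tool call to move; the robot and the scene stay as the last step left them, time stands still between calls to the robot, and variables do not carry over. Pictures are saved under pics/ and viewed, and the job is handed in when it is done.

Besides the shell and the picture viewer there is one more tool, called after "Call:" by a JSON object that holds its "op" and its "data", one argument or row to a line. play_rows: Moves the arm, as the interface text tells. Its arguments: {"type":"object","properties":{"rows":{"type":"array"},"squeeze":{"type":"number"}},"required":["rows"]}

```bash
mkdir -p pics; ls
python3 - <<'E'
from workcell import bot
import cv2
o=bot.get_obs();print(o)
for n in("side","top"):
    p,d=bot.camera(n);cv2.imwrite(f"pics/{n}0.png",p)
    import numpy as np;np.save(f"pics/{n}0.npy",d)
    print(bot.camera_model(n))
E
```

```text
pics
{'time': 0.0, 'q': array([-7.22530381e+01,  5.01019257e+00,  1.00340831e+01,  9.50988091e+01,
        2.02933115e-04,  8.99995575e+01]), 'qd': array([ 0.02284428, -0.0333364 ,  0.01818843,  0.08735272, -0.00327752,
       -0.00181377]), 'joint_efforts': array([ 3.14340659e-04, -5.20391786e+01,  4.64799964e+01,  1.65549136e-02,
        6.01952229e-05, -8.88025866e-07]), 'ee_pos': array([ 0.1675793 , -0.52360991,  0.23058845]), 'tcp_rot': array([179.84436021,  89.92508106, 107.59176442]), 'wrist_force': array([0.52234169, 0.59381528, 0.35771609]), 'torque': array([-0.0665639 ,  0.03434139,  0.05893768]), 'opening': 0.08553168828803658}
{'fx': 451.39537599566034, 'fy': 451.39537599566034, 'cx': 317.42164509230696, 'cy': 236.30999538710608, 'origin': array([ 0.41395975, -0.87358146,  0.79215295]), 'attitude': array([-124.97481964,   -0.56247711,   -9.02171313])}
{'fx': 529.7260092882739, 'fy': 529.7260092882739, 'cx': 318.7065654441477, 'cy': 244.59777104908036, 'origin': array([0.43191182, 0.01379278, 1.50750303]), 'attitude': array([-173.21847267,   -0.72884619,  -90.70134683])}
```

View pics/side0.png

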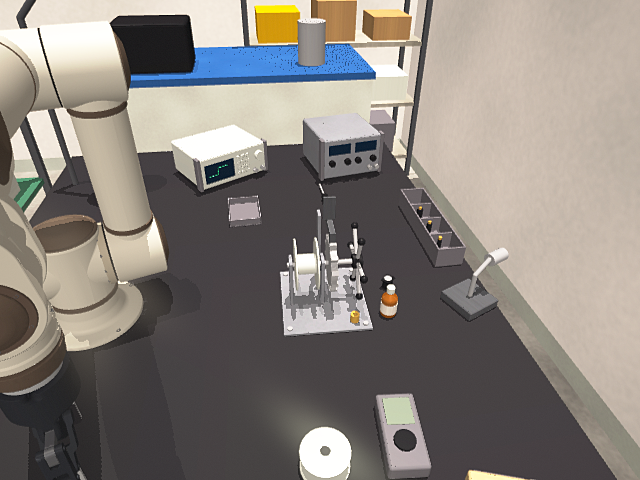

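View pics/top0.png

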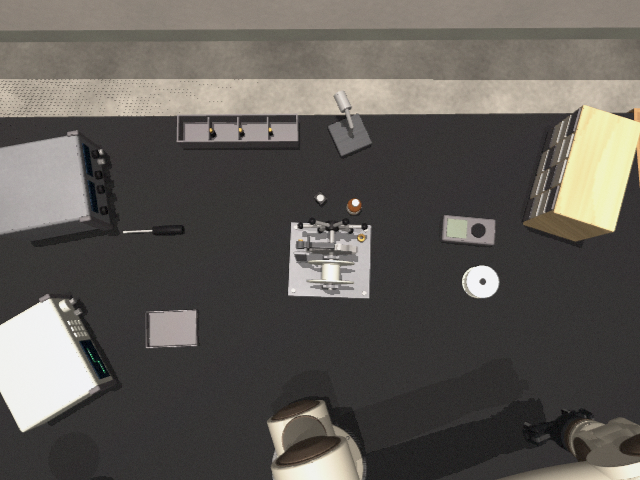

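```bash
cat > h.py <<'E'
import numpy as np,cv2
from scipy.spatial.transform import Rotation as R
from workcell import bot
def T(n):
    m=bot.camera_model(n);return m,R.from_euler('xyz',m['attitude'],degrees=True).as_matrix(),np.array(m['origin'])
def cloud(n,d):
    m,r,o=T(n);v,u=np.mgrid[:480,:640]
    P=np.stack([(u-m['cx'])/m['fx']*d,(v-m['cy'])/m['fy']*d,d],-1)
    return P@r.T+o
def proj(n,p):
    m,r,o=T(n);c=(np.asarray(p)-o)@r
    return np.stack([m['fx']*c[...,0]/c[...,2]+m['cx'],m['fy']*c[...,1]/c[...,2]+m['cy']],-1)
def crop(src,dst,x0,y0,w,h,s):
    p=cv2.imread(src)if isinstance(src,str) else src
    cv2.imwrite(dst,cv2.resize(p[y0:y0+h,x0:x0+w],None,fx=s,fy=s,interpolation=cv2.INTER_CUBIC))
E
python3 - <<'E'
from h import *
crop("pics/side0.png","pics/side0c.png",270,175,130,165,3.6)
crop("pics/top0.png","pics/top0c.png",280,185,110,120,5)
for n in("side","top"):
    P=cloud(n,np.load(f"pics/{n}0.npy"));d=np.load(f"pics/{n}0.npy")
    m=(d>0)&(P[...,0]>.25)&(P[...,0]<.62)&(abs(P[...,1])<.2)
    z=P[...,2]
    for lo,hi in((-.01,.004),(.004,.015),(.1,.14),(.17,.19),(.195,.203),(.205,.22),(.225,.3)):
        k=m&(z>lo)&(z<hi);q=P[k]
        if len(q):print(n,lo,hi,len(q),q.min(0).round(3),q.max(0).round(3),np.median(q,0).round(4))
E
```

```text
side -0.01 0.004 10921 [ 0.25  -0.2   -0.005] [0.62  0.2   0.004] [ 0.3743 -0.0546  0.0004]
side 0.004 0.015 3342 [ 0.252 -0.198  0.004] [0.62  0.187 0.015] [ 0.5332 -0.0737  0.0084]
side 0.1 0.14 816 [ 0.48  -0.106  0.1  ] [0.62  0.038 0.14 ] [ 0.5464 -0.0554  0.1246]
side 0.17 0.19 222 [ 0.497 -0.087  0.17 ] [0.594 0.042 0.19 ] [ 0.578  -0.051   0.1793]
side 0.195 0.203 42 [ 0.564 -0.045  0.195] [0.593 0.044 0.203] [ 0.5811 -0.0393  0.199 ]
side 0.205 0.22 181 [ 0.563 -0.046  0.205] [0.604 0.054 0.22 ] [0.5853 0.0153 0.2095]
side 0.225 0.3 214 [0.574 0.014 0.225] [0.604 0.023 0.268] [0.5886 0.019  0.2482]
top -0.01 0.004 12795 [ 0.25 -0.2  -0.01] [0.62  0.2   0.004] [ 3.904e-01  2.350e-02 -3.000e-04]
top 0.004 0.015 4169 [ 0.25  -0.2    0.004] [0.62  0.2   0.015] [ 0.4952 -0.0165  0.0068]
top 0.1 0.14 518 [ 0.479 -0.106  0.1  ] [0.619 0.057 0.14 ] [ 0.5461 -0.0357  0.1311]
top 0.17 0.19 194 [ 0.497 -0.087  0.17 ] [0.592 0.058 0.189] [ 0.5506 -0.0438  0.1777]
top 0.195 0.203 23 [ 0.578 -0.038  0.197] [0.599 0.052 0.203] [0.5796 0.0019 0.2022]
top 0.205 0.22 235 [ 0.562 -0.04   0.205] [0.601 0.056 0.218] [0.5846 0.0267 0.2094]
top 0.225 0.3 37 [0.573 0.019 0.232] [0.602 0.024 0.275] [0.588  0.0215 0.2667]
```

View pics/side0c.png

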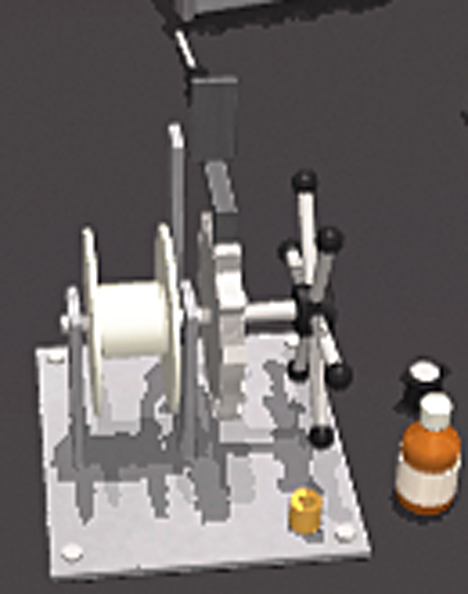

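View pics/top0c.png

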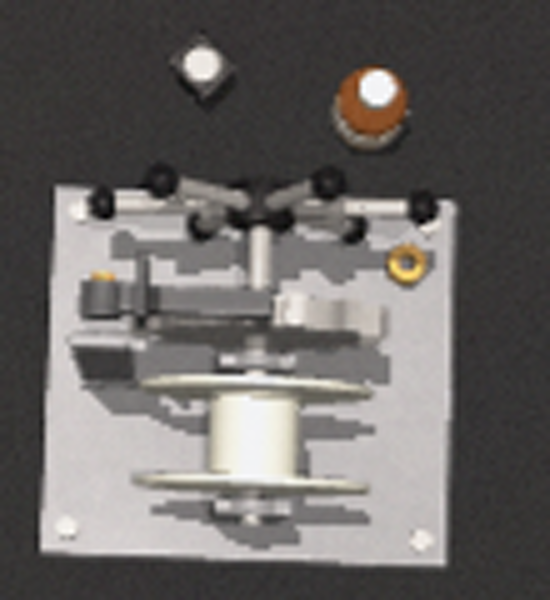

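Run:
```python
from h import *
d=np.load("pics/top0.npy");P=cloud("top",d)
k=(P[...,2]>.004)&(P[...,2]<.0125)&(P[...,0]>.4)&(P[...,0]<.72)&(P[...,1]>-.2)&(P[...,1]<.12)
m=cv2.morphologyEx(k.astype('u1'),cv2.MORPH_OPEN,np.ones((3,3)))
n,l,s,c=cv2.connectedComponentsWithStats(m);i=1+np.argmax(s[1:,4]);print(s[i])
q=P[l==i][:,:2].astype('f4');print(cv2.minAreaRect(q*1000))
for n in("side","top"):
    d=np.load(f"pics/{n}0.npy");P=cloud(n,d).reshape(-1,3)
    M=lambda lo,hi:P[(P>lo).all(1)&(P<hi).all(1)]
    arm=M([.56,-.05,.204],[.61,.012,.213]); 
    print(n,"arm",len(arm),arm.mean(0).round(4),np.polyfit(arm[:,1],arm[:,0],1).round(4),arm.min(0).round(4),arm.max(0).round(4),"z",np.polyfit(arm[:,1],arm[:,2],1).round(4))
    tab=M([.56,.0,.222],[.62,.04,.29]);print("tab",len(tab),tab.min(0).round(4),tab.max(0).round(4),tab.mean(0).round(4), np.polyfit(tab[:,0],tab[:,1],1).round(4),np.polyfit(tab[:,2],tab[:,1],1).round(4))
    reel=M([.48,-.1,.165],[.5561,.02,.19]);print("reel",len(reel),reel.min(0).round(4),reel.max(0).round(4))
    b=M([.62,-.15,.08],[.70,.1,.25]); b=b[np.argsort(b[:,2])];print("hub",b[-25:].round(4).tolist())
r=R.from_euler('xyz',bot.get_obs()['tcp_rot'],degrees=True).as_matrix();print(r.round(3))
```

```text
[345 262  22  18 177]
((540.9688720703125, -114.72456359863281), (48.723907470703125, 59.73461151123047), 55.411643981933594)
side arm 89 [ 0.5866 -0.0187  0.2084] [0.0379 0.5873] [ 0.579  -0.0456  0.2044] [0.5947 0.011  0.2117] z [0.0045 0.2085]
tab 230 [0.5741 0.0143 0.2221] [0.6037 0.0235 0.2684] [0.5886 0.0189 0.2458] [-0.0523  0.0497] [0.0136 0.0156]
reel 97 [ 0.4964 -0.0815  0.165 ] [ 0.5524 -0.0016  0.1845]
hub [[0.6475, -0.077, 0.2044], [0.6434, -0.0649, 0.2046], [0.6407, -0.0766, 0.2048], [0.6402, -0.0687, 0.2048], [0.6384, -0.0765, 0.205], [0.6392, -0.073, 0.2051], [0.6458, -0.0744, 0.2054], [0.6448, -0.0783, 0.2056], [0.6514, -0.0793, 0.2056], [0.6491, -0.0794, 0.2059], [0.6411, -0.0745, 0.206], [0.6433, -0.0749, 0.2061], [0.6521, -0.0765, 0.2063], [0.6422, -0.0792, 0.2064], [0.6471, -0.0685, 0.2067], [0.6473, -0.077, 0.2072], [0.6495, -0.0775, 0.2072], [0.6513, -0.0699, 0.2072], [0.6458, -0.0736, 0.2077], [0.6489, -0.0702, 0.2077], [0.65, -0.0749, 0.2081], [0.6408, -0.0749, 0.2091], [0.6473, -0.0762, 0.2093], [0.6438, -0.0719, 0.2094], [0.642, -0.0788, 0.2117]]
top arm 10
[... 330 characters left out ...]
 0.2052], [0.6501, -0.066, 0.2055], [0.6424, -0.0783, 0.2058], [0.6373, -0.0707, 0.2063], [0.6475, -0.0634, 0.2064], [0.6499, -0.0734, 0.2064], [0.6424, -0.0683, 0.2065], [0.6524, -0.0709, 0.2065], [0.6398, -0.0657, 0.2066], [0.6473, -0.0733, 0.2066], [0.6422, -0.0757, 0.2067], [0.6473, -0.0683, 0.207], [0.6447, -0.0757, 0.2072], [0.6447, -0.0683, 0.2074], [0.6497, -0.0683, 0.2078], [0.6395, -0.0731, 0.208], [0.6446, -0.0732, 0.2081], [0.6445, -0.0707, 0.2085], [0.6495, -0.0757, 0.2087], [0.6394, -0.0705, 0.2091], [0.6392, -0.0755, 0.2097], [0.6493, -0.0707, 0.2097], [0.6444, -0.0631, 0.2099], [0.6461, -0.0753, 0.2137]]
[[-0.     0.952  0.305]
 [ 0.001  0.305 -0.952]
 [-1.    -0.    -0.001]]
```

Call:
{"op": "play_rows", "data": {
  "rows": [
    [[-4,0,0],0,0],
    [[-8,0,0],0,0],
    [[-12,0,0],7,0],
    [[-13,3,-2],14,0],
    [[-13,6,-4],20.5,0],
    [[-13,9.5,-6],20.5,0],
    [[-13,13,-8.5],20.5,0],
    [[-13,16.5,-10.7],20.5,0],
    [[-13,20,-13],20.5,0],
    [[-13,23.5,-15.3],20.5,0],
    [[-13,27,-17.6],20.5,0],
    [[-13,30.5,-19.9],20.5,0]
  ],
  "squeeze": 20
}}

```text
time: 1.1
ee_pos: [0.3971, -0.2409, 0.3612]
tcp_rot: [-84.5, 90.0, -177.2]
wrist_force: [0.3, -1.2, -0.1]
opening: -0.0003
```

```bash
cat >> h.py <<'E'
PSI=-.048;O=np.array([.5871,-.0385])
def W(x,y):return O+np.array([x*np.cos(PSI)-y*np.sin(PSI),x*np.sin(PSI)+y*np.cos(PSI)])
def to(x,y,z):
    o=bot.get_obs();r=R.from_euler('xyz',o['tcp_rot'],degrees=True).as_matrix()
    t=np.r_[W(x,y),z];print("t",o['time'],"pos",o['ee_pos'].round(4),"F",o['wrist_force'].round(1),"op",round(o['opening'],4))
    print("toolY yaw",np.degrees(np.arctan2(r[1,1],r[0,1])).round(2),"shift cm",(r.T@(t-o['ee_pos'])*100).round(2))
    ps=o['ee_pos'][:2]-O;c,s=np.cos(PSI),np.sin(PSI);print("in winder mm",(1000*np.array([c*ps[0]+s*ps[1],-s*ps[0]+c*ps[1]])).round(1))
E
python3 -c "
from h import *
to(-.002,.025,.35)"
```

```text
t 1.1 pos [ 0.3971 -0.2409  0.3612] F [ 0.3 -1.2 -0.1] op -0.0003
toolY yaw -2.76 shift cm [  1.12  17.81 -23.63]
in winder mm [-180.1 -211.3]
```

Call:
{"op": "play_rows", "data": {
  "rows": [
    [[0,2.4,-3.2],0,0],
    [[0,4.8,-6.4],0,0],
    [[0,7.2,-9.6],0,0],
    [[0,9.6,-12.8],0,0],
    [[0,12,-16],0,0],
    [[0,14.4,-19.2],0,0],
    [[0,16.8,-22.4],0,0],
    [[0,17.8,-23.4],0,0],
    [[0,17.8,-23.4],0,0],
    [[0,17.8,-23.4],0,0]
  ]
}}

```text
time: 1.93
ee_pos: [0.5854, -0.0223, 0.3603]
tcp_rot: [-152.0, 89.8, 115.7]
wrist_force: [0.9, -0.1, -0.4]
opening: -0.0001
```

```bash
python3 -c "
from h import *
to(-.002,.025,.25)
p,d=bot.camera('side');crop(p,'pics/s1.png',230,100,200,240,2.5)
p,d=bot.camera('top');crop(p,'pics/t1.png',260,150,160,160,4)"
```

```text
t 1.9333 pos [ 0.5854 -0.0223  0.3603] F [ 0.9 -0.1 -0.4] op -0.0001
toolY yaw -2.24 shift cm [11.03  0.08 -0.85]
in winder mm [-2.5 16.1]
```

View pics/s1.png

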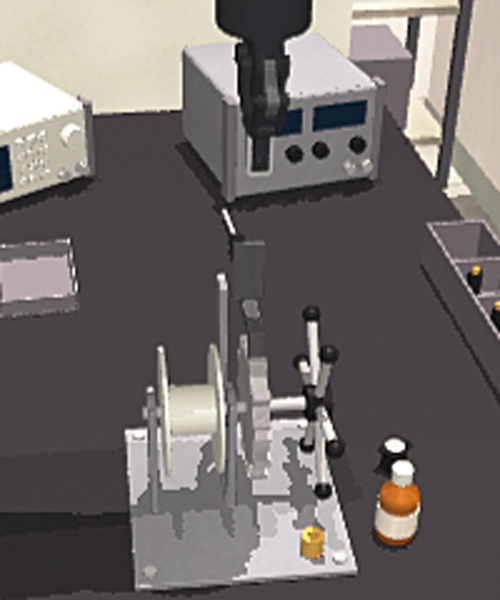

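View pics/t1.png

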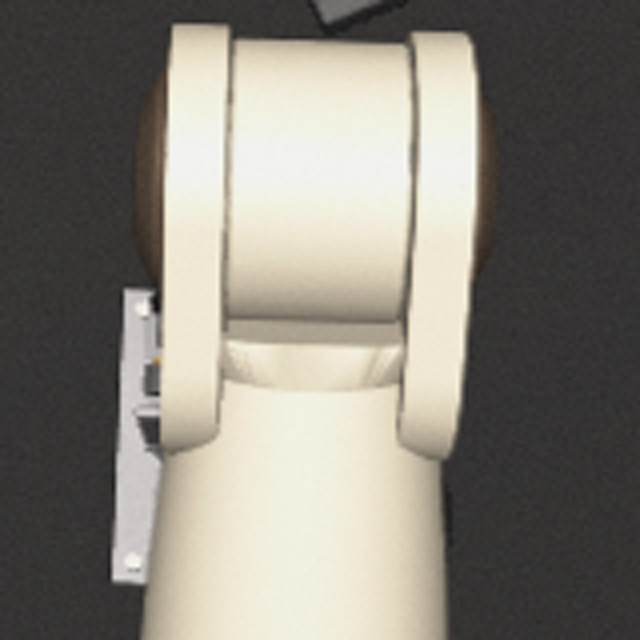

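Call:
{"op": "play_rows", "data": {
  "rows": [
    [[2.5,0,0],-0.5,0],
    [[5,0,0],-0.5,0],
    [[7.5,0,0],-0.5,0],
    [[9.5,0,0],-0.5,0],
    [[10.6,0,0],-0.5,0],
    [[10.6,0,0],-0.5,0],
    [[10.6,0,-0.5],-0.5,0],
    [[10.6,0,-1],-0.5,0],
    [[10.6,0,-1.3],-0.5,0],
    [[10.6,0,-1.6],-0.5,0],
    [[10.6,0,-1.6],-0.5,0]
  ]
}}

```text
time: 2.95
ee_pos: [0.5859, -0.011, 0.2561]
tcp_rot: [172.1, 89.5, 80.8]
wrist_force: [-0.6, -0.7, 0.6]
opening: -0.0002
```

```bash
python3 -c "
from h import *
to(-.002,.025,.25)
p,d=bot.camera('side');crop(p,'pics/s2.png',270,120,120,150,4);np.save('pics/s2.npy',d)"
```

```text
t 2.95 pos [ 0.5859 -0.011   0.2561] F [-0.6 -0.7  0.6] op -0.0002
toolY yaw -1.28 shift cm [0.61 0.04 0.25]
in winder mm [-2.5 27.4]
```

View pics/s2.png

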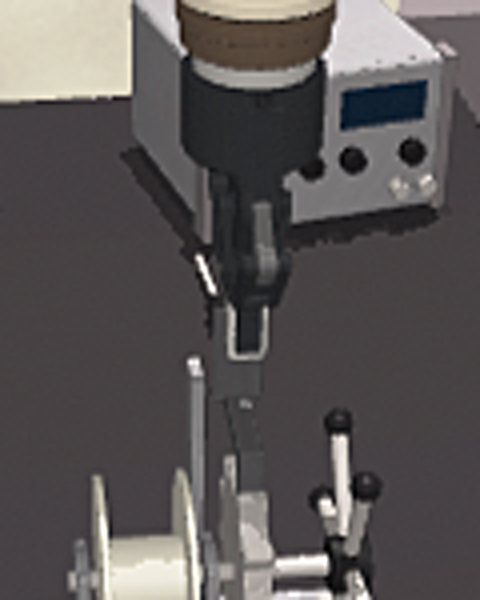

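Call:
{"op": "play_rows", "data": {
  "rows": [
    [[0.6,0,0],1.5,0],
    [[0.6,0,0],1.5,0],
    [[0.6,0,-0.3],1.5,0],
    [[0.6,0,-0.6],1.5,0],
    [[0.6,0,-0.9],1.5,0],
    [[0.6,0,-1.2],1.5,0],
    [[0.6,0,-1.5],1.5,0],
    [[0.6,0,-1.5],1.5,0]
  ]
}}

```text
time: 3.67
ee_pos: [0.5857, -0.0098, 0.2495]
tcp_rot: [-179.3, 89.0, 89.3]
wrist_force: [0.0, -0.4, 0.3]
opening: -0.0003
```

```bash
cat >> h.py <<'E'
def look(k):
    p,d=bot.camera('side');crop(p,f'pics/{k}.png',270,120,120,150,4);np.save(f'pics/{k}.npy',d);return p,d
E
python3 -c "
from h import *
to(-.002,.025,.25)
look('s3')"
```

```text
t 3.6667 pos [ 0.5857 -0.0098  0.2495] F [ 0.  -0.4  0.3] op -0.0003
toolY yaw -1.44 shift cm [-0.05  0.07  0.36]
in winder mm [-2.8 28.6]
```

View pics/s3.png

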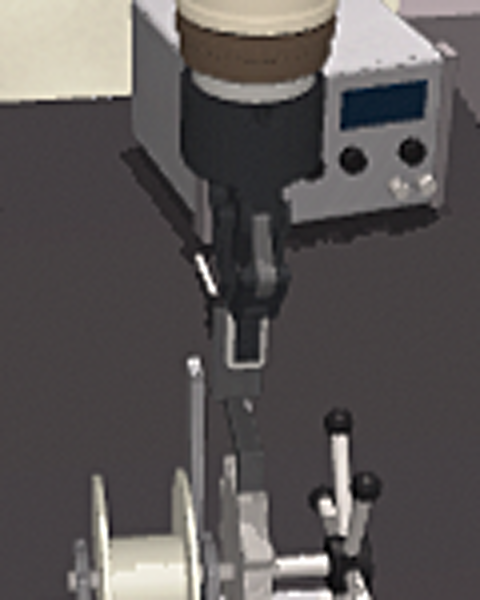

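```bash
python3 -c "
from h import *
o=bot.get_obs();print(o['q'].round(2),o['qd'].round(2),o['joint_efforts'].round(1),o['torque'].round(2))
for k in('side0','s2','s3'):
    P=cloud('side',np.load(f'pics/{k}.npy')).reshape(-1,3)
    t=P[(P>[.57,0,.215]).all(1)&(P<[.605,.05,.235]).all(1)];print(k,len(t),np.median(t,0).round(4))
    t=P[(P>[.55,-.06,.245]).all(1)&(P<[.62,.01,.3]).all(1)];print('finger',len(t),t.min(0).round(4) if len(t) else 0,t.max(0).round(4)if len(t) else 0)
to(-.002,.025,.25)
"
```

```text
[ -1.48  10.51  18.26  97.76   1.03 179.97] [-0.18  0.   -0.02 -0.1  -0.04 -0.01] [  0.1 -57.7  46.1   0.    0.1  -0. ] [-0.08  0.    0.04]
side0 93 [0.5891 0.0189 0.225 ]
finger 0 0 0
s2 86 [0.5889 0.0194 0.2248]
finger 138 [ 0.5754 -0.0295  0.257 ] [ 0.5977 -0.0058  0.2938]
s3 72 [0.5868 0.0191 0.2229]
finger 148 [ 0.5725 -0.0449  0.2501] [0.5973 0.0035 0.2999]
t 3.7167 pos [ 0.5856 -0.01    0.2495] F [-0.2 -0.3 -0.5] op 0.0001
toolY yaw -1.45 shift cm [-0.05  0.07  0.34]
in winder mm [-2.8 28.4]
```

Call:
{"op": "play_rows", "data": {
  "rows": [
    [[0,0,0.5],0,0],
    [[0,0,1],-5,0],
    [[0,0,1.2],-12,0],
    [[0,0,1.2],-19,0],
    [[0,0,1.2],-26,0],
    [[0,0,1.2],-33,0],
    [[0,0,1.2],-40,0],
    [[0,0,1.2],-47,0],
    [[0,0,1.2],-54,0],
    [[0,0,1.2],-61,0],
    [[0,0,1.2],-68,0],
    [[0,0,1.2],-75,0]
  ]
}}

```text
time: 4.72
ee_pos: [0.5853, -0.0226, 0.2493]
tcp_rot: [105.5, 89.0, 89.4]
wrist_force: [0.3, 0.7, 0.2]
opening: 0.0004
```

```bash
python3 -c "
from h import *
print(bot.get_obs()['q'].round(1))
to(-.002,.025,.25)"
```

```text
[ -2.7  10.5  18.2  97.8   1.  103.4]
t 4.7167 pos [ 0.5853 -0.0226  0.2493] F [0.3 0.7 0.2] op 0.0004
toolY yaw 73.86 shift cm [-0.06  0.91 -0.16]
in winder mm [-2.6 15.8]
```

Call:
{"op": "play_rows", "data": {
  "rows": [
    [[0,0.3,0],-7,0],
    [[0,0.8,-0.2],-13.3,0],
    [[0,1.4,-0.3],-13.3,0],
    [[0,2,-0.5],-13.3,0],
    [[0,2.2,-0.5],-13.3,0],
    [[0,2.2,-0.5],-13.3,0]
  ]
}}

```text
time: 5.22
ee_pos: [0.5868, 0.0008, 0.2497]
tcp_rot: [92.6, 89.0, 89.3]
wrist_force: [0.3, -0.5, -0.1]
opening: 0.0004
```

```bash
python3 -c "
from h import *
print(bot.get_obs()['q'].round(1))
to(-.002,.065,.25)"
```

```text
[-0.4 10.7 18.4 97.8  1.  92.9]
t 5.2167 pos [0.5868 0.0008 0.2497] F [ 0.3 -0.5 -0.1] op 0.0004
toolY yaw 86.72 shift cm [ 0.01  2.57 -0.01]
in winder mm [-2.2 39.3]
```

Now push along +y slowly.

Call:
{"op": "play_rows", "data": {
  "rows": [
    [[0,0.3,0],0,0],
    [[0,0.6,0],0,0],
    [[0,0.8,0],0,0],
    [[0,1.0,0],0,0],
    [[0,1.2,0],0,0],
    [[0,1.4,0],0,0],
    [[0,1.6,0],0,0],
    [[0,1.6,0],0,0]
  ]
}}

```text
time: 5.88
ee_pos: [0.5877, 0.0166, 0.2501]
tcp_rot: [91.6, 89.0, 88.4]
wrist_force: [-0.1, -0.6, 1.1]
opening: 0.0001
```

```bash
python3 -c "
from h import *
to(-.002,.065,.25);look('s4')"
```

```text
t 5.8833 pos [0.5877 0.0166 0.2501] F [-0.1 -0.6  1.1] op 0.0001
toolY yaw 86.83 shift cm [ 0.03  1.   -0.  ]
in winder mm [-2. 55.]
```

View pics/s4.png

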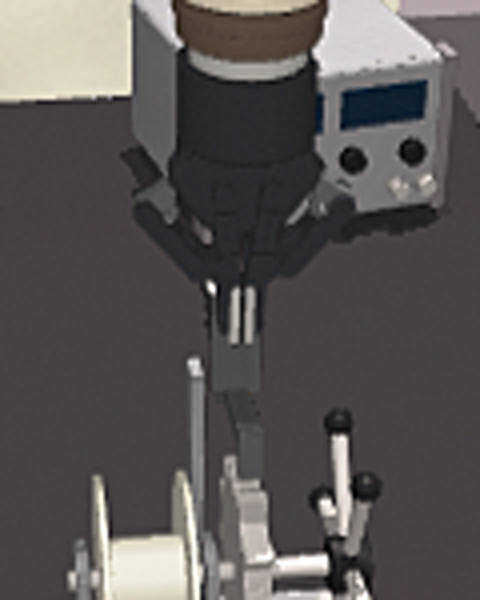

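Call:
{"op": "play_rows", "data": {
  "rows": [
    [[0,0.2,0],0,0],
    [[0,0.4,0],0,0],
    [[0,0.6,0],0,0],
    [[0,0.8,0],0,0],
    [[0,1.0,0],0,0],
    [[0,1.2,0],0,0],
    [[0,1.2,0],0,0],
    [[0,1.2,0],0,0],
    [[0,1.2,0],0,0]
  ]
}}

```text
time: 6.68
ee_pos: [0.5883, 0.0285, 0.2498]
tcp_rot: [94.4, 88.9, 91.2]
wrist_force: [0.5, -0.5, -0.4]
opening: -0.0001
```

```bash
cat >> h.py <<'E'
def pawl(d):
    P=cloud('side',d).reshape(-1,3);c,s=np.cos(PSI),np.sin(PSI)
    q=P.copy();q[:,0]=c*(P[:,0]-O[0])+s*(P[:,1]-O[1]);q[:,1]=-s*(P[:,0]-O[0])+c*(P[:,1]-O[1]);q*=1000
    a=q[(abs(q[:,0]+2)<5)&(q[:,1]>-3)&(q[:,1]<50)&(q[:,2]>204)&(q[:,2]<245)]
    print('arm n',len(a));
    if len(a)>4:
        f=np.polyfit(a[:,1],a[:,2],1);print('pawl angle',-np.arctan(f[0]).round(3),'hinge h',np.polyval(f,80).round(1))
    return q
E
python3 -c "
from h import *
to(-.002,.065,.25);p,d=look('s5');pawl(d)
pawl(np.load('pics/s4.npy'));pawl(np.load('pics/side0.npy'))"
```

```text
t 6.6833 pos [0.5883 0.0285 0.2498] F [ 0.5 -0.5 -0.4] op -0.0001
toolY yaw 86.84 shift cm [-0.02 -0.2   0.01]
in winder mm [-2.1 67. ]
arm n 53
pawl angle -0.05 hinge h 235.9
arm n 52
pawl angle 0.036 hinge h 215.4
arm n 54
pawl angle -0.013 hinge h 209.3
```

View pics/s5.png

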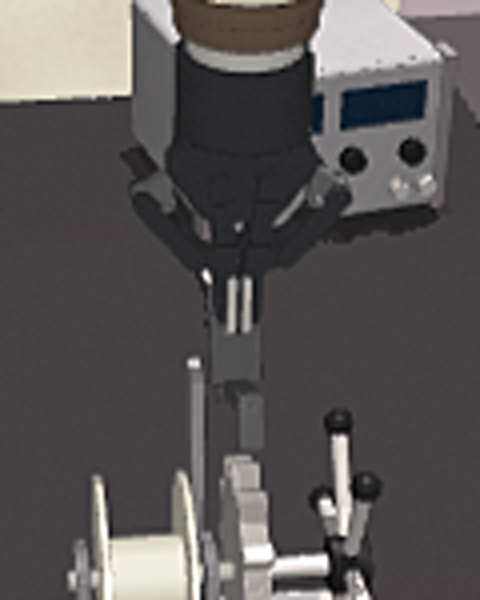

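Call:
{"op": "play_rows", "data": {
  "rows": [
    [[0,-1,0],0,0],
    [[0,-3,0],0,0],
    [[-1,-5,0],0,0],
    [[-3,-7,1],0,0],
    [[-3,-9,3],0,0],
    [[-3,-11,5],0,0],
    [[-3,-12.5,6.6],0,0],
    [[-3,-12.5,6.6],0,0],
    [[-3,-12.5,6.6],0,0]
  ]
}}

```text
time: 7.48
ee_pos: [0.6475, -0.1022, 0.2765]
tcp_rot: [98.8, 88.9, 95.5]
wrist_force: [0.5, 0.2, -0.0]
opening: -0.0002
```

```bash
python3 -c "
from h import *
print(bot.get_obs()['q'].round(1))
to(.064,-.058,.19);p,d=look('s6')
q=pawl(d);a=q[(abs(q[:,0]+2)<6)&(q[:,1]>-15)&(q[:,1]<60)&(q[:,2]>195)&(q[:,2]<300)];a=a[np.argsort(a[:,2])];print(a[::3].round(0).tolist())"
```

```text
[ -9.4  22.7  36.4 104.    1.   83.9]
t 7.4833 pos [ 0.6475 -0.1022  0.2765] F [ 0.5  0.2 -0. ] op -0.0002
toolY yaw 86.73 shift cm [8.65 0.11 0.09]
in winder mm [ 63.4 -60.7]
arm n 55
pawl angle -0.083 hinge h 238.0
[[-8.0, 56.0, 212.0], [-7.0, -8.0, 214.0], [-8.0, 3.0, 216.0], [0.0, -7.0, 216.0], [-2.0, -7.0, 216.0], [-6.0, -5.0, 218.0], [-8.0, 2.0, 219.0], [-4.0, -4.0, 220.0], [1.0, 54.0, 220.0], [-1.0, 54.0, 221.0], [-4.0, -2.0, 221.0], [2.0, -8.0, 222.0], [-4.0, 51.0, 223.0], [3.0, -2.0, 223.0], [1.0, -2.0, 224.0], [-2.0, -4.0, 225.0], [-2.0, -2.0, 226.0], [-6.0, -2.0, 227.0], [-4.0, -3.0, 227.0], [-4.0, 0.0, 228.0], [-6.0, -2.0, 230.0], [-6.0, 5.0, 231.0], [-8.0, 25.0, 231.0], [-2.0, -1.0, 231.0], [1.0, 1.0, 233.0], [-3.0, 26.0, 233.0], [3.0, 3.0, 234.0], [-4.0, 2.0, 235.0], [1.0, 22.0, 235.0], [1.0, 4.0, 236.0], [3.0, 2.0, 237.0], [1.0, 4.0, 238.0], [-1.0, 3.0, 239.0], [-5.0, 11.0, 240.0], [1.0, 8.0, 242.0], [1.0, 3.0, 242.0]]
```

View pics/s6.png

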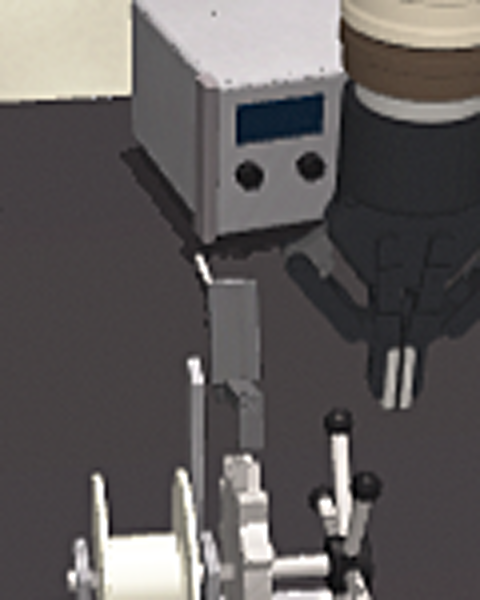

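Call:
{"op": "play_rows", "data": {
  "rows": [
    [[2.5,0,0],0,0],
    [[5,0,0],0,0],
    [[7,0,0],0,0],
    [[8.2,0,0],0,0],
    [[8.2,0,0],0,0],
    [[8.2,0.3,0],0,0],
    [[8.2,0.6,0],0,0],
    [[8.2,0.8,0],0,0],
    [[8.2,0.8,0],0,0]
  ]
}}

```text
time: 8.28
ee_pos: [0.6481, -0.0908, 0.1976]
tcp_rot: [85.7, 89.0, 82.5]
wrist_force: [0.3, -0.6, 0.5]
opening: -0.0001
```

```bash
python3 -c "
from h import *
print(bot.get_obs()['q'].round(1))
to(.064,-.005,.195);p,d=look('s7')"
```

```text
[-8.4 19.4 23.2 93.8  1.  84.7]
t 8.2833 pos [ 0.6481 -0.0908  0.1976] F [ 0.3 -0.6  0.5] op -0.0001
toolY yaw 86.86 shift cm [0.34 4.43 0.02]
in winder mm [ 63.5 -49.3]
```

View pics/s7.png

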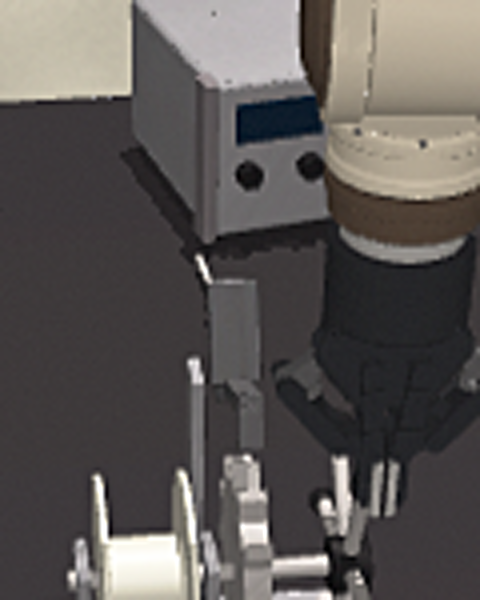

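```bash
python3 -c "
from h import *
for a in range(0,360,60):
    t=np.radians(-20.5+a);b=np.r_[W(.06,.085*np.sin(t)),.12+.085*np.cos(t)]
    print(a-20.5,b.round(3),((proj('side',b)-[270,120])*4).round(0))
print(((proj('side',bot.get_obs()['ee_pos'])-[270,120])*4).round(0))"
```

```text
-20.5 [ 0.646 -0.071  0.2  ] [362. 485.]
39.5 [0.65  0.013 0.186] [334. 424.]
99.5 [0.651 0.042 0.106] [319. 501.]
159.5 [ 0.648 -0.012  0.04 ] [328. 633.]
219.5 [ 0.644 -0.095  0.054] [354. 705.]
279.5 [ 0.643 -0.125  0.134] [372. 636.]
[374. 509.]
```

Call:
{"op": "play_rows", "data": {
  "rows": [
    [[0.3,0.3,0],0,0],
    [[0.3,0.6,0],0,0],
    [[0.3,0.9,0],0,0],
    [[0.3,1.2,0],0,0],
    [[0.3,1.5,0],0,0],
    [[0.3,1.8,0],0,0],
    [[0.3,2.1,0],0,0],
    [[0.3,2.4,0],0,0],
    [[0.3,2.7,0],0,0],
    [[0.3,3.0,0],0,0],
    [[0.3,3.3,0],0,0],
    [[0.3,3.3,0],0,0]
  ]
}}

```text
time: 9.33
ee_pos: [0.6496, -0.0576, 0.1936]
tcp_rot: [92.8, 88.9, 89.6]
wrist_force: [-1.1, -0.6, 0.4]
opening: -0.0002
```

```bash
python3 -c "
from h import *
to(.064,-.005,.195);p,d=look('s8')"
```

```text
t 9.3333 pos [ 0.6496 -0.0576  0.1936] F [-1.1 -0.6  0.4] op -0.0002
toolY yaw 86.86 shift cm [-0.12  1.11  0.06]
in winder mm [ 63.3 -16. ]
```

View pics/s8.png

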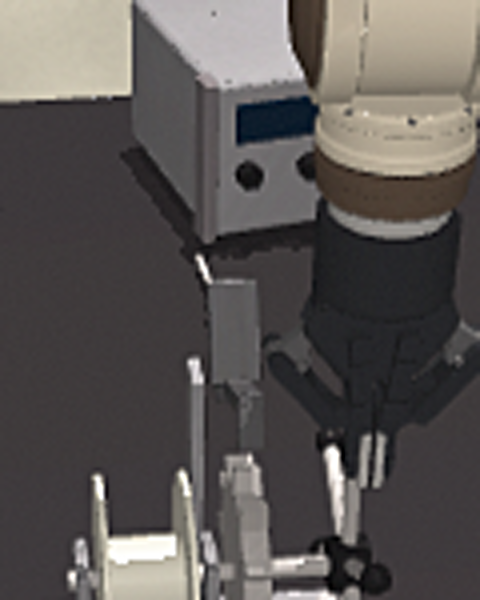

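Call:
{"op": "play_rows", "data": {
  "rows": [
    [[0,0.3,0],0,0],
    [[0,0.6,0],0,0],
    [[0,0.8,0],0,0],
    [[0,1.0,0],0,0],
    [[0,1.0,0],0,0],
    [[0,1.0,0],0,0],
    [[0,1.0,0],0,0],
    [[0,0.5,0],0,0],
    [[0,-0.5,0],0,0],
    [[-2,-1.2,0],0,0],
    [[-5,-1.5,0],0,0],
    [[-8,-1.5,0],0,0]
  ]
}}

```text
time: 10.38
ee_pos: [0.648, -0.0764, 0.2735]
tcp_rot: [98.8, 89.0, 95.6]
wrist_force: [1.4, -0.1, 1.9]
opening: -0.0003
```

```bash
python3 -c "
from h import *
to(-.002,-.0,.27);p,d=look('s9');crop(p,'pics/s9b.png',300,170,90,150,4)
q=pawl(d);a=q[(q[:,0]>48)&(q[:,0]<75)&(q[:,1]>-80)&(q[:,1]<60)&(q[:,2]>150)&(q[:,2]<225)];print(a.round(0).tolist())"
```

```text
t 10.3833 pos [ 0.648  -0.0764  0.2735] F [ 1.4 -0.1  1.9] op -0.0003
toolY yaw 86.75 shift cm [ 0.43  3.43 -6.49]
in winder mm [ 62.6 -34.9]
arm n 53
pawl angle -0.045 hinge h 235.6
[[61.0, 21.0, 210.0], [63.0, 19.0, 211.0], [55.0, 17.0, 211.0], [57.0, 14.0, 212.0], [59.0, 12.0, 213.0], [62.0, 14.0, 212.0], [62.0, 7.0, 217.0], [67.0, 15.0, 211.0], [55.0, 14.0, 209.0], [56.0, 8.0, 213.0], [58.0, 9.0, 213.0], [61.0, 8.0, 213.0], [63.0, 8.0, 213.0], [66.0, 11.0, 211.0], [53.0, 16.0, 205.0], [54.0, 11.0, 209.0], [56.0, 9.0, 210.0], [58.0, 6.0, 212.0], [61.0, 7.0, 211.0], [63.0, 6.0, 211.0], [65.0, 8.0, 210.0], [68.0, 10.0, 209.0], [52.0, 12.0, 205.0], [54.0, 9.0, 207.0], [56.0, 6.0, 209.0], [58.0, 6.0, 209.0], [60.0, 2.0, 212.0], [63.0, 5.0, 210.0], [65.0, 4.0, 210.0], [68.0, 7.0, 208.0], [53.0, 13.0, 202.0], [54.0, 6.0, 207.0], [56.0, 8.0, 205.0], [58.0, 6.0, 206.0], [60.0, 5.0, 207.0], [62.0, 4.0, 208.0], [65.0, 5.0, 207.0], [69.0, 10.0, 203.0], [54.0, 6.0, 204.0], [56.0, 7.0, 203.0], [59.0, 6.0, 203.0], [60.0, 4.0, 204.0], [63.0, 4.0, 205.0], [66.0, 8.0, 202.0], [57.0, 11.0, 198.0], 
[... 2114 characters left out ...]
.0, -35.0, 151.0], [57.0, -44.0, 158.0], [53.0, -69.0, 177.0], [57.0, -70.0, 178.0], [59.0, -72.0, 179.0], [61.0, -73.0, 179.0], [63.0, -72.0, 179.0], [66.0, -73.0, 180.0], [69.0, -68.0, 175.0], [56.0, -39.0, 150.0], [56.0, -48.0, 158.0], [53.0, -68.0, 174.0], [55.0, -70.0, 175.0], [57.0, -72.0, 176.0], [59.0, -75.0, 178.0], [61.0, -74.0, 177.0], [63.0, -73.0, 177.0], [66.0, -73.0, 176.0], [69.0, -71.0, 174.0], [53.0, -70.0, 172.0], [55.0, -74.0, 175.0], [57.0, -74.0, 175.0], [59.0, -74.0, 175.0], [62.0, -73.0, 174.0], [62.0, -78.0, 178.0], [65.0, -76.0, 176.0], [55.0, -72.0, 171.0], [58.0, -72.0, 170.0], [59.0, -75.0, 173.0], [62.0, -72.0, 170.0], [64.0, -74.0, 172.0], [60.0, -70.0, 166.0]]
```

View pics/s9b.png

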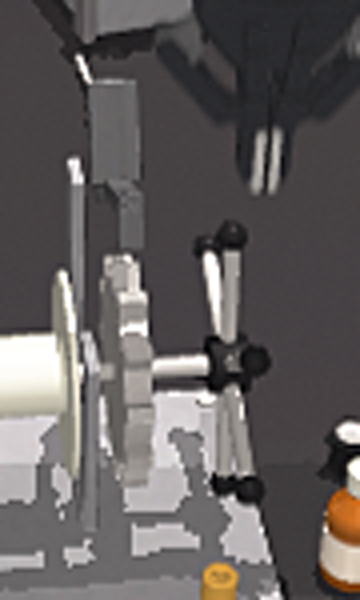

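```bash
cat >> h.py <<'E'
from scipy.optimize import least_squares
def wheel(d,a0):
    P=cloud('side',d).reshape(-1,3);c,s=np.cos(PSI),np.sin(PSI);D=P[:,:2]-O
    q=np.c_[c*D[:,0]+s*D[:,1],-s*D[:,0]+c*D[:,1],P[:,2]]*1000
    out=[]
    for off in(0,-60,60):
        a=np.radians(a0+off)
        for _ in range(6):
            ctr=lambda a:np.array([60,85*np.sin(a),120+85*np.cos(a)])
            b=q[np.linalg.norm(q-ctr(a),axis=1)<14]
            rad=np.array([np.sin(a),np.cos(a)]);b=b[(b[:,1:]-ctr(a)[1:])@rad>-4]
            if len(b)<6:break
            a=least_squares(lambda v:np.linalg.norm(b-ctr(v[0])-[v[1],0,0],axis=1)-9,[a,0],loss='soft_l1').x[0]
        out.append((len(b),round(np.degrees(a)-off,1)))
    return out
E
python3 -c "
from h import *
print(wheel(np.load('pics/side0.npy'),-20),wheel(np.load('pics/s6.npy'),-20),wheel(np.load('pics/s9.npy'),9))"
```

```text
[(48, np.float64(-20.9)), (49, np.float64(-20.9)), (34, np.float64(-22.0))] [(48, np.float64(-20.9)), (50, np.float64(-21.1)), (34, np.float64(-21.3))] [(44, np.float64(8.5)), (48, np.float64(9.5)), (20, np.float64(8.7))]
```

Call:
{"op": "play_rows", "data": {
  "rows": [
    [[0,1.2,-2.2],0,0],
    [[0,2.4,-4.4],0,0],
    [[0,3.4,-6.5],0,0],
    [[0,3.4,-6.5],0,0],
    [[0,3.4,-6.5],0,0],
    [[0.5,3.4,-6.5],0,0],
    [[1,3.4,-6.5],0,0],
    [[1,3.4,-6.5],0,0]
  ]
}}

```text
time: 11.1
ee_pos: [0.586, -0.0375, 0.2621]
tcp_rot: [99.5, 89.0, 96.3]
wrist_force: [-0.3, -0.3, -0.6]
opening: 0.0002
```

```bash
python3 -c "
from h import *
to(-.002,-.0,.21);p,d=look('s10');crop(p,'pics/s10.png',270,120,120,150,4)"
```

```text
t 11.1 pos [ 0.586  -0.0375  0.2621] F [-0.3 -0.3 -0.6] op 0.0002
toolY yaw 86.79 shift cm [ 5.2  -0.19 -0.06]
in winder mm [-1.2  1. ]
```

View pics/s10.png

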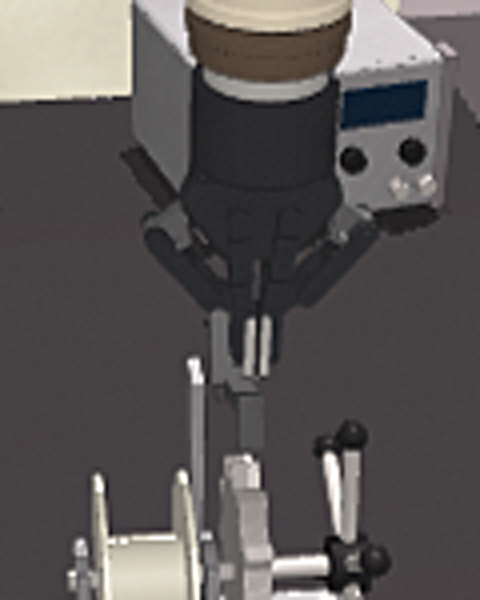

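Finger is over the nose. Press down slowly, first to ~0.218.

Call:
{"op": "play_rows", "data": {
  "rows": [
    [[0.5,0,0],0,0],
    [[1,0,0],0,0],
    [[1.5,0,0],0,0],
    [[2,0,0],0,0],
    [[2.5,0,0],0,0],
    [[3,0,0],0,0],
    [[3.4,0,0],0,0],
    [[3.8,0,0],0,0],
    [[4.2,0,0],0,0],
    [[4.5,0,0],0,0],
    [[4.5,0,0],0,0]
  ]
}}

```text
time: 12.07
ee_pos: [0.5855, -0.0361, 0.2182]
tcp_rot: [95.4, 89.0, 92.2]
wrist_force: [-0.8, -1.3, 0.2]
opening: 0.0003
```

```bash
python3 -c "
from h import *
to(-.002,-.0,.208);p,d=look('s11');print(wheel(d,9))"
```

```text
t 12.0667 pos [ 0.5855 -0.0361  0.2182] F [-0.8 -1.3  0.2] op 0.0003
toolY yaw 86.83 shift cm [ 1.02 -0.25 -0.03]
in winder mm [-1.7  2.3]
[(45, np.float64(8.9)), (48, np.float64(9.2)), (19, np.float64(8.3))]
```

View pics/s11.png

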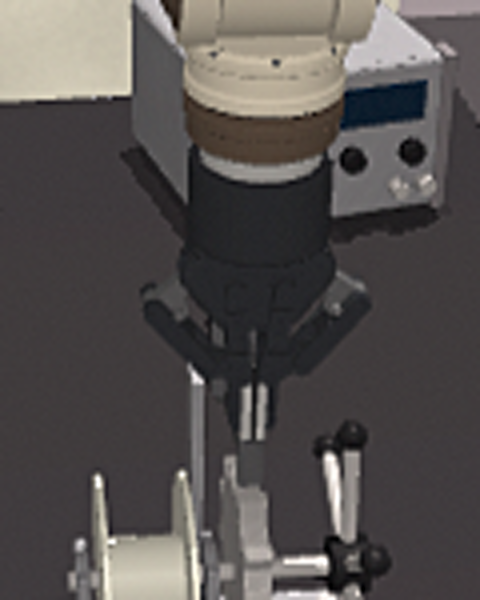

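Call:
{"op": "play_rows", "data": {
  "rows": [
    [[0.2,0,0],0,0],
    [[0.4,0,0],0,0],
    [[0.6,0,0],0,0],
    [[0.7,0,0],0,0],
    [[0.8,0,0],0,0],
    [[0.8,0,0],0,0]
  ]
}}

```text
time: 12.62
ee_pos: [0.5857, -0.036, 0.2108]
tcp_rot: [93.4, 89.0, 90.2]
wrist_force: [1.0, 0.2, -0.6]
opening: -0.0
```

Call:
{"op": "play_rows", "data": {
  "rows": [
    [[0.1,0,0],0,0],
    [[0.1,0,0],0,0]
  ]
}}

```text
time: 12.78
ee_pos: [0.5857, -0.036, 0.2099]
tcp_rot: [93.0, 89.0, 89.8]
wrist_force: [0.1, -0.6, 1.1]
opening: 0.0001
```

Call:
{"op": "play_rows", "data": {
  "rows": [
    [[0.1,0,0],0,0],
    [[0.1,0,0],0,0]
  ]
}}

```text
time: 12.95
ee_pos: [0.5857, -0.036, 0.2089]
tcp_rot: [92.9, 89.0, 89.7]
wrist_force: [-0.4, -0.6, -0.1]
opening: 0.0004
```

Call:
{"op": "play_rows", "data": {
  "rows": [
    [[0.1,0,0],0,0],
    [[0.1,0,0],0,0]
  ]
}}

```text
time: 13.12
ee_pos: [0.5857, -0.036, 0.208]
tcp_rot: [92.2, 89.0, 89.1]
wrist_force: [-0.4, -0.3, 0.9]
opening: 0.0001
```

```bash
python3 -c "
from h import *
to(-.002,-.0,.208)"
```

```text
t 13.1167 pos [ 0.5857 -0.036   0.208 ] F [-0.4 -0.3  0.9] op 0.0001
toolY yaw 86.82 shift cm [-0.   -0.24 -0.05]
in winder mm [-1.5  2.4]
```

Call:
{"op": "play_rows", "data": {
  "rows": [
    [[0.05,0,0],0,0],
    [[0.05,0,0],0,0],
    [[0.05,0,0],0,0]
  ]
}}

```text
time: 13.37
ee_pos: [0.5858, -0.036, 0.2078]
tcp_rot: [91.1, 89.0, 87.9]
wrist_force: [-0.2, -1.3, 4.4]
opening: 0.0001
```

Call:
{"op": "play_rows", "data": {
  "rows": [
    [[0.05,0,0],0,0],
    [[0.05,0,0],0,0],
    [[0.05,0,0],0,0]
  ]
}}

```text
time: 13.62
ee_pos: [0.5858, -0.036, 0.2076]
tcp_rot: [89.6, 89.0, 86.4]
wrist_force: [-0.6, -0.1, 6.8]
opening: -0.0001
```

Call:
{"op": "play_rows", "data": {
  "rows": [
    [[-0.3,0,0],0,0],
    [[-1,0,0],0,0],
    [[-3,0,0],0,0],
    [[-6,0,0],0,0],
    [[-9,-1,0],0,0],
    [[-11,-3,0],0,0],
    [[-12,-7,0],0,0],
    [[-12,-11,0],0,0],
    [[-12,-15,0],0,0],
    [[-12,-15,0],0,0],
    [[-12,-15,0],0,0]
  ]
}}

```text
time: 14.53
ee_pos: [0.5771, -0.1898, 0.3238]
tcp_rot: [95.9, 88.9, 92.6]
wrist_force: [0.1, 0.9, 0.6]
opening: 0.0001
```

```bash
python3 -c "
from h import *
to(-.002,-.0,.208);p,d=look('s12');print(wheel(d,9));cv2.imwrite('pics/s12f.png',p)
pt,dt=bot.camera('top');cv2.imwrite('pics/t12f.png',pt)
for k in(np.load('pics/side0.npy'),d):
    P=cloud('side',k).reshape(-1,3);a=P[(P>[.577,-.045,.2]).all(1)&(P<[.597,.012,.22]).all(1)];print(len(a),a.mean(0).round(4),np.polyfit(a[:,1],a[:,2],1).round(4))
    t=P[(P>[.57,0,.222]).all(1)&(P<[.61,.05,.3]).all(1)];print(len(t),t.mean(0).round(4),t.max(0).round(4))
"
```

```text
t 14.5333 pos [ 0.5771 -0.1898  0.3238] F [0.1 0.9 0.6] op 0.0001
toolY yaw 86.63 shift cm [11.85 14.95 -0.07]
in winder mm [  -2.7 -151.7]
[(45, np.float64(9.1)), (49, np.float64(9.6)), (21, np.float64(8.7))]
102 [ 0.5863 -0.0209  0.2075] [0.0476 0.2085]
230 [0.5886 0.0189 0.2458] [0.6037 0.0235 0.2684]
105 [ 0.5863 -0.0211  0.2074] [0.0623 0.2087]
92 [0.587  0.019  0.2365] [0.6042 0.0243 0.2679]
```

View pics/s12.png

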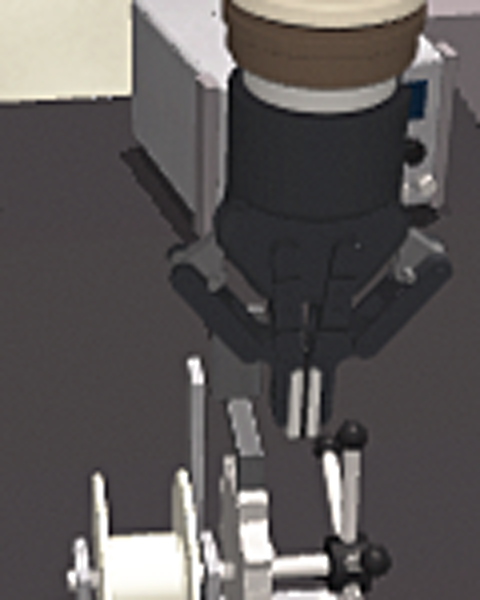

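View pics/s12f.png

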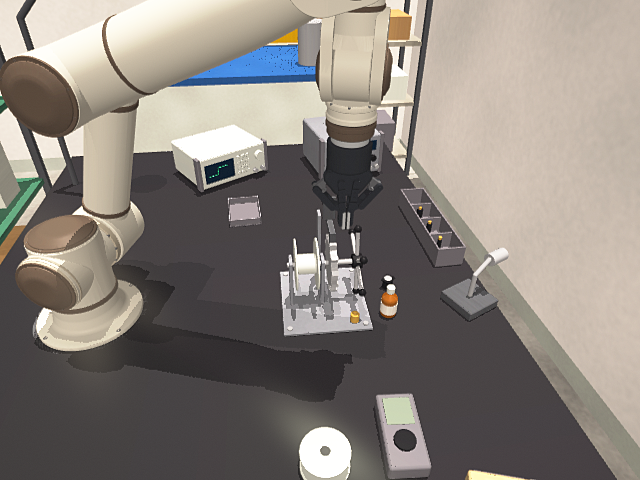

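```bash
python3 -c "
from workcell import bot
print(bot.job_done())"
```

```text
the job is handed in; nothing more can be done
None
```

I lifted the pawl, turned the wheel back one tooth and pushed the pawl home, then handed the job in at about 14.6 s. No verdict was reported.

**How it went:** I used the closed fingertip throughout. I pushed the tab until the pawl stood at about 0.43 rad, clear of the teeth. Then I pushed the spoke ball towards the pawl's pivot. Last, I pressed the nose down until it met its stop at about 0.208 m, with under 7 N at the wrist, and moved the arm clear.

**Last checks, from the side camera:**
- **Wheel:** the three spoke balls moved from -20.9 / -20.9 / -22.0° to 9.1 / 9.6 / 8.7°. That is about 30–31° of turn, or 0.52–0.54 rad.
- **Pawl:** the arm's mean height is within 0.1 mm of where it started (207.4 against 207.5 mm), so it is fully down.
- **Loose things:** those in the side view look unmoved. I took a closing top picture but did not look at it. The screwdriver was never checked because it cannot be made out in the side view.

**One setback:** my first push at the tab stalled because the last joint hit its 180° limit. I turned the tool about 90° and pushed again; nothing was touched before that.

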